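# Fit the heat sink to the power module

### The arm

A 7-joint arm with a two-finger parallel gripper is mounted at the origin on the work surface. World frame = base frame: x ahead of the robot, y to its left, z up, the work surface at z = 0. Lengths are in m, angles in degrees, forces in N, time in s.
With the tool pointing down it reaches from about 0.4 to 0.925 m from the base axis. Payload 4.1 kg.
Tool frame: the origin (TCP) lies at the very end of the fingers, on their centre line; the grasp point (between the pads) lies 19 mm behind it; z points along the fingers, y is the line along which they close (so a half turn about z gives the same grasp; the last joint's range is limited). The gripper opens to 85 mm and grips with 20 to 120 N. Pads are 22 mm wide; open, the fingers measure 114 mm over their backs; the gripper's body (76 mm by 85 mm) begins 54 mm behind the grasp point. The pads swing forward as they close: fully open they stand 13 mm farther back than shut.
Start: joints at [-76.433, 22.827, 2.584, 88.041, -1.071, 69.15, -2.905], TCP at [0.214, 0.614, 0.231] pointing down, gripper open.
Joint ranges: [-161.44, 161.44], [-28.35, 127.94], [-78.24, 83.42], [0, 140.83], [-78.03, 258.03], [13.02, 114.36], [-168.23, 168.23]. Speed limits (degrees/s): [147.25, 147.25, 180, 180, 180, 180, 180].

### API

Orientations are given as a 3x3 rotation matrix whose columns are the frame's x, y, z axes.
In Python, from cell import bot, optics, job gives the robot as it stands.
- The arm moves only by the shell command python3 -m handwheel 'ROWS'. ROWS is JSON, a list of rows, each a list of 7 numbers: the shift along the world's x, y, z normalised to -1 to 1, where 1 is 0.03 m, then the turn, a rotation vector about the world's x, y, z normalised to -1 to 1, where 1 is 90 degrees, then the opening, from 0 (shut) to 1 (fully open). In form: [[tx, ty, tz, ax, ay, az, jaw], ...]. A call has 1 to 8 rows; each row shifts and turns the commanded pose from where the row before left it; what a row does not reach is not made up. A row lasts 1/10 s, in which the tool goes at most 50 mm and 8.59 degrees, less where a joint would pass 70% of its speed; a pose out of reach is approached as far as the arm can. A call with a number of a shift or a turn outside -1 to 1 is refused whole. A call with a gripper value outside its range is refused whole. The fingers move at their own pace and stop on an object; the grip force is fixed at half the most. Time passes only in rows, so rows that do not move let the fingers close. It gives the time, the measured TCP pose, the force, the opening and the grip force at its end, in the units of the state.
- bot.sense(): the state, without advancing time (a new reading comes with each control period).
- optics.read_camera(name): name is "scene" or "top" or "wrist"; returns the picture (420x560x3 uint8, red, green, blue); there is no depth.
- optics.calibration(name): a dict with "intrinsics" (3x3 intrinsics, pixels), "dist_coeffs" ([k1, k2, p1, p2, k3] as OpenCV has them; the pictures are not rectified), "R" (3x3) and "t" (3): a world point X has camera coordinates R X + t. Camera axes: x right, y down, z forward; pixel columns grow to the right and rows downward; lengths in m; the calibration is good to about 2 mm. A picture is of the moment at which its call begins: read the wrist's pose just before it. calibration takes no time and is no camera call; for the wrist camera it gives the pose at the moment of the call.
- job.finish_job(): hands the job in; it is judged then, once.
The state is a dict: "time_s": time; "q": joint angles; "qvel": joint speeds; "joint_torque": joint torques, N m; "position": TCP position; "tcp_rot": TCP orientation; "wrist_force": force on the tool from outside, world axes, zero at the start; "moment": the same for the moment, N m; "opening": finger opening in m; "gripper_force": force on a finger pad.
Only numpy, scipy, OpenCV 4.12 (cv2) and the standard library are available. Lean on these libraries where they do the work, as an engineer would, in place of code of your own. Each camera call takes 0.05 s, during which the arm holds its last target. There are 200 camera calls.

### The job

Fit the heat sink to the power module: first move every loose component off the module into the parts tray, then take the paste brush from its stand, dip its tip down into the paste pot, dab the tip on the copper disc in the middle of the module and put the brush back upright in its stand. Then lower the heat sink, ribs upward, over the module's two locating pins with the gripper (do not let it drop) until it rests flush, and let go. Leave the other things on the bench where they are.

Things in the scene. Friction and masses are not known exactly. Their poses are not given: they have to be found in the camera images.
- module: Power module: fixed black block 100 (x) x 200 (y) x 20 mm high. Origin at the centre of its underside, z up, y along its length; its pose varies, as do the tray's and stand's. Two steel locating pins, 8 mm across with round ends, rise 30 mm from its flat top face at x = 0, y = +80 and -80 mm. The loose components stand on its top face along the middle line, between the pins.
- pad (a point): Centre of the copper disc, 40 mm across, flush in the middle of the module's top face (20 mm above the module's origin).
- pin_a (a point): Tip of the locating pin at the module's y = +80 mm.
- pin_b (a point): Tip of the locating pin at the module's y = -80 mm.
- heatsink: Loose aluminium heat sink, about 0.4 kg, lying ribs up. Plate 80 (x) x 190 (y) x 6 mm; through holes 10 mm across at x = 0, y = +80 and -80 mm fit the pins either way round. Handle: central rib along y, 10 mm thick, 124 mm long, 6 to 40 mm above the underside. Cross fins, up to 24 mm high, at 36 < |y| < 64 mm; the middle is free for fingers. Origin: centre of underside, z up.
- rib (a point): Grip point on the heat sink's central rib, 30 mm above its underside, on its centre.
- brush: Loose paste brush, 125 mm long, 60 g, standing upright in its stand, tip down. Origin at the tip, z up along the brush. Grey tip 10 mm across and 20 mm long, steel ferrule 11 mm across up to 62 mm, a flat collar 40 mm across from 62 to 67 mm, then a round wooden handle 16 mm across from 67 to 125 mm: take it there from above.
- stand: Brush stand: fixed upright dark steel tube 50 mm across, 70 mm high, bore 28 mm, open at the top, on a base disc 64 mm across. The brush hangs in it by its collar, resting on the rim, tip 8 mm above the bench. Origin at the centre of the underside.
- pot: Paste pot: loose white round open pot, 0.3 kg, 34 mm high, 58 mm across at the rim, narrowing a little to the bottom, wall 4 mm. Origin at the centre of its underside, z up.
- pot_in (a point): Centre of the paste pot's inner floor.
- pot_rim (a point): Centre of the paste pot's mouth, 34 mm above the bench.
- tray: Parts tray: fixed grey open box 180 (x) x 140 (y) x 28 mm high, wall and floor about 4 mm. Origin at the centre of its underside.
- capacitor: Loose black can capacitor, cylinder 29 mm across and 26 mm high, upright. Origin at the centre of its underside, z along its axis. May be absent.
- transformer: Loose small transformer, dark steel core 28 (x) x 34 (y) x 26 mm high with a yellow winding (36 mm in x, look only). Origin at the centre of its underside. May be absent.
- choke: Loose copper ring choke, 32 mm across, 14 mm hole, 18 mm high, lying flat. Origin at the centre of its underside, z along its axis. May be absent.
- multimeter: Bystander: yellow multimeter lying flat, 170 x 85 x 45 mm.
- tipcleaner: Bystander: steel bowl, 72 mm across, 30 mm high.
- solder_reel: Bystander: grey reel, 54 mm across, 40 mm high.
- jar: Bystander: jar, 44 mm across, 50 mm high.
- screwdriver: Bystander: black-handled screwdriver, 170 mm long, lying flat; origin at its middle.
- meter_lead_box: Bystander: clear plastic box, 70 x 50 x 30 mm.
Things that resemble listed ones, but are neither listed nor needed, are in the scene too. Leave any pink or purple look-alike of the transformer alone. There is more than one size of the module; the job needs the larger.

How it is judged (in metres and radians):
On the way, in this order (a step that is already met when the one before it is completed fails the run):
1. every loose component is in the parts tray, at rest (x of capacitor in the frame of tray between -0.088 and 0.088 m and y of capacitor in the frame of tray between -0.068 and 0.068 m and z of capacitor in the frame of tray between 0 and 0.035 m and linear speed of each of capacitor, transformer, choke below 0.03 m/s and x of transformer in the frame of tray between -0.088 and 0.088 m and y of transformer in the frame of tray between -0.068 and 0.068 m and z of transformer in the frame of tray between 0 and 0.035 m and x of choke in the frame of tray between -0.088 and 0.088 m and y of choke in the frame of tray between -0.068 and 0.068 m and z of choke in the frame of tray between 0 and 0.035 m), for 0.2 s.
2. the held brush's tip is dipped inside the pot, below half its depth (horizontal distance between brush and pot below 0.02 m and z of brush in the frame of pot below 0.02 m and contact force between the fingers and brush above 0.5 N), for 0.1 s.
3. the held brush's tip is dabbed on the copper disc (within 4 mm of its face) (horizontal distance between brush and pad below 0.02 m and z of brush in the frame of pad below 0.004 m and contact force between the fingers and brush above 0.5 N), for 0.1 s.
4. the brush is back upright in its stand and released (horizontal distance between brush and stand below 0.012 m and angle between brush's own z axis and vertical below 0.12 rad and z of brush in the frame of stand below 0.013 m and contact force between the fingers and brush below 0.05 N), for 0.2 s.
5. the gripper lowers the heat sink on the pins to within 8 mm of the module's face (horizontal distance between heatsink and module below 0.006 m and z of heatsink in the frame of module below 0.028 m and contact force between the fingers and heatsink above 0.5 N), for 0.1 s.
At the end, for the whole second after the job is handed in: The heat sink rests flush on the module over both pins, ribs up (within 4 mm sideways, 2.5 mm of the face, 0.04 rad), released and at rest; every loose component lies in the tray; the brush stands in its stand (within 12 mm, 0.12 rad, its collar within 5 mm of the rim); the pot is upright (all of step 1 and all of step 4 and horizontal distance between heatsink and module below 0.004 m and z of heatsink in the frame of module between 0.017 and 0.0225 m and angle between the y axis of heatsink and the y axis of module, either way round below 0.04 rad and angle between the z axis of heatsink and the z axis of module, either way round below 0.03 rad and angle between heatsink's own z axis and vertical below 0.1 rad and linear speed of heatsink below 0.02 m/s and angle between pot's own z axis and vertical below 0.15 rad and contact force between the fingers and heatsink below 0.05 N); the robot touches nothing.
It fails at once if a bystander is moved more than 3 cm (distance of any of multimeter, tipcleaner, solder_reel, jar, screwdriver, meter_lead_box from where it was at the start of the episode above 0.03 m).
Of capacitor, transformer, choke only 2 to 3 are there at a start; the rules pass over those that are not, and their reading is None.
At some moment in a run one of heatsink, pot, transformer, choke may be knocked a few centimetres aside while the robot is not near it.
It also fails if it takes over 208 s, if anything falls off the work surface, if the arm or the gripper's body presses on something with over 40 N, if the wrist force passes 120 N, or if a joint passes its speed limit or range.

## Working session

There is one attempt and no reset: what is moved stays moved. The work goes in short steps, Python scripts to look and compute and a shell command to move; the robot and the scene stay as the last step left them, time stands still between calls to the robot, and variables do not carry over. Pictures are saved under pics/ and viewed, at most 14 in all, crops included, and the job is handed in when it is done.

```bash
ls; mkdir -p pics; python3 - <<'E'
from cell import bot, optics, job
import cv2,numpy as np
s=bot.sense(); print(s['time_s'],s['position'],np.round(s['tcp_rot'],3),s['opening'])
for n in ['top','scene']:
    im=optics.read_camera(n); cv2.imwrite(f'pics/{n}0.png',im[:,:,::-1]); c=optics.calibration(n); print(n,{k:np.round(v,3).tolist() for k,v in c.items()})
E
```

```text
pics
0.0 [0.21396032 0.61310479 0.23026067] [[-0.944  0.329 -0.001]
 [ 0.329  0.944 -0.002]
 [-0.    -0.002 -1.   ]] 0.08563851403669981
top {'intrinsics': [[520.711, 0.0, 275.668], [0.0, 520.711, 206.718], [0.0, 0.0, 1.0]], 'dist_coeffs': [0.063, 0.0, 0.0, 0.0, 0.0], 'R': [[-0.025, -0.999, -0.021], [-0.981, 0.029, -0.189], [0.19, 0.016, -0.982]], 't': [-0.002, 0.525, 1.109]}
scene {'intrinsics': [[447.591, 0.0, 285.659], [0.0, 447.591, 217.161], [0.0, 0.0, 1.0]], 'dist_coeffs': [-0.113, 0.0, 0.0, 0.0, 0.0], 'R': [[-0.699, 0.715, -0.003], [0.486, 0.472, -0.735], [-0.524, -0.516, -0.678]], 't': [0.374, -0.191, 1.256]}
```

View pics/top0.png

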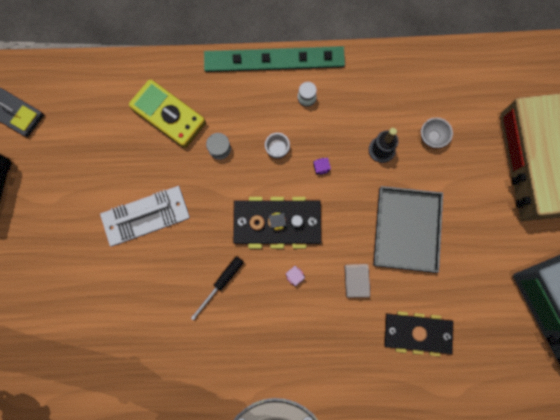

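View pics/scene0.png

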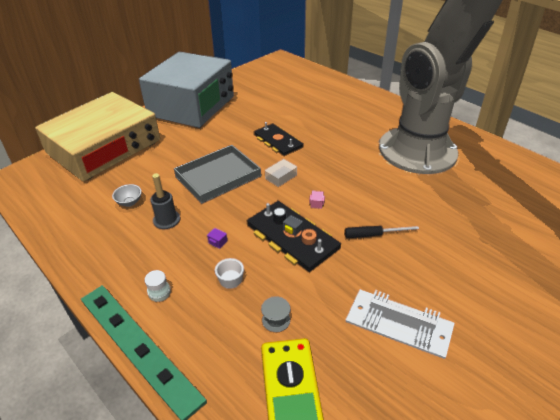

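```bash
cat > h.py <<'E'
from cell import bot, optics, job
import cv2, numpy as np
def snap(n):
    c=optics.calibration(n); return optics.read_camera(n), c
def ray(c,uv):
    K=np.array(c['intrinsics']);d=np.array(c['dist_coeffs']);R=np.array(c['R']);t=np.array(c['t'])
    p=cv2.undistortPoints(np.array([[uv]],float),K,d)[0,0]
    return -R.T@t, R.T@np.array([p[0],p[1],1])
def plane(c,uv,z):
    o,d=ray(c,uv); return o+d*(z-o[2])/d[2]
def tri(c1,u1,c2,u2):
    (a,d),(b,e)=ray(c1,u1),ray(c2,u2)
    s=np.linalg.lstsq(np.stack([d,-e],1),b-a,rcond=None)[0]
    p,q=a+s[0]*d,b+s[1]*e
    return (p+q)/2, np.linalg.norm(p-q)
def proj(c,X):
    R=np.array(c['R'],float)
    return cv2.projectPoints(np.array([X],float),cv2.Rodrigues(R)[0],np.array(c['t'],float),np.array(c['intrinsics']),np.array(c['dist_coeffs']))[0][0,0]
def rows(d): return np.round(np.array(d)/0.03,2)
E
python3 - <<'E'
import cv2,numpy as np
im=cv2.imread('pics/top0.png')
def crop(u,v,w,h): return cv2.resize(im[v:v+h,u:u+w],(w*4,h*4),interpolation=cv2.INTER_CUBIC)
a=np.hstack([crop(228,190,100,75),crop(95,180,100,75)])
b=np.hstack([crop(355,115,100,75),crop(258,125,100,75)])
cv2.imwrite('pics/m0.png',np.vstack([a,b]))
E
```

```text
(no output)
```

View pics/m0.png

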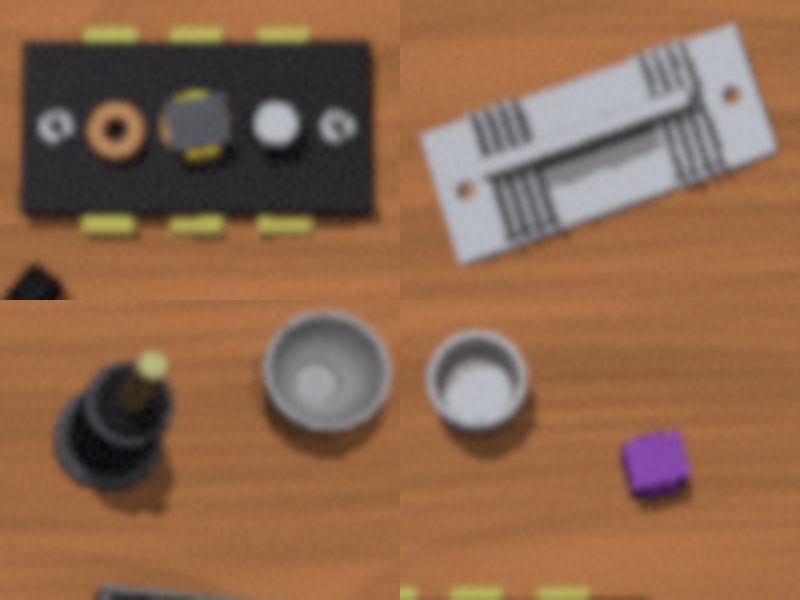

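Picture shows: pins at (241.5,222)/(312.5,221.5), choke (257,222), transformer (277,220.5, nearly aligned), capacitor (297,221), pot (277,145.5), brush top (393,131), heat sink holes (111.5,227)/(178,204), tray centre (408,230).

```bash
python3 - <<'E'
from h import *
c=optics.calibration('top');s=optics.calibration('scene')
print('cam',plane(c,(280,210),0)*0+ray(c,(0,0))[0])
P=lambda n,u,v,z:print(n,np.round(plane(c,(u,v),z),4),np.round(proj(s,plane(c,(u,v),z)),0))
for i,(a,b) in enumerate([(23,42),(372,42),(372,214),(22,212)]):P('modcorner',228+a/4,190+b/4,.02)
P('ringL',241.75,221.75,.02);P('ringR',312.25,221.5,.02)
P('choke',257,222.2,.038);P('trafo',277,220.5,.046);P('cap',297,221,.046)
P('pot',277.25,145.5,.034);P('brush',393,131.2,.133);P('stand',382,150,.004);P('collar',387.5,141.3,.075)
P('hole1',111.5,227.25,.006);P('hole2',178,203.75,.006)
for u,v in [(378,189),(441,191),(437,271),(375,268)]:P('tray',u,v,.028)
P('lead',357,281,.03);P('jar',308,94,.05)
E
```

```text
cam [ 0.30428115 -0.03460528  1.18810955]
modcorner [0.5475 0.0796 0.02  ] [309. 265.]
modcorner [ 0.5416 -0.1201  0.02  ] [246. 218.]
modcorner [ 0.443  -0.1159  0.02  ] [278. 198.]
modcorner [0.4495 0.0811 0.02  ] [340. 241.]
ringL [0.4976 0.0619 0.02  ] [319. 248.]
ringR [ 0.4936 -0.0982  0.02  ] [268. 212.]
choke [0.4926 0.0263 0.038 ] [308. 233.]
trafo [ 0.4938 -0.0187  0.046 ] [292. 220.]
cap [ 0.4914 -0.0631  0.046 ] [279. 210.]
pot [ 0.6712 -0.0236  0.034 ] [229. 267.]
brush [ 0.6628 -0.2687  0.133 ] [155. 174.]
stand [ 0.6615 -0.2689  0.004 ] [166. 218.]
collar [ 0.6597 -0.2681  0.075 ] [161. 194.]
hole1 [0.4958 0.3621 0.006 ] [441. 335.]
hole2 [0.5465 0.2104 0.006 ] [359. 305.]
tray [ 0.5628 -0.2495  0.028 ] [203. 194.]
tray [ 0.5538 -0.3896  0.028 ] [173. 168.]
tray [ 0.3751 -0.3656  0.028 ] [231. 144.]
tray [ 0.3847 -0.2316  0.028 ] [262. 165.]
lead [ 0.3572 -0.1904  0.03  ] [281. 167.]
jar [ 0.7875 -0.098   0.05  ] [158. 273.]
```

```bash
python3 -m handwheel '[[0.44,-1,0,0,0,-0.095,1],[0.44,-1,0,0,0,-0.095,1],[0.44,-1,0,0,0,-0.095,1],[0.44,-1,0,0,0,-0.095,1],[0.44,-1,0,0,0,-0.095,1],[0.44,-1,0,0,0,-0.095,1],[0.44,-1,0,0,0,-0.095,1],[0.44,-1,0,0,0,-0.095,1]]'; python3 -m handwheel '[[0.44,-1,0,0,0,-0.038,1],[0.44,-1,0,0,0,0,1],[0.44,-1,0,0,0,0,1],[0.44,-1,0,0,0,0,1],[0.44,-1,0,0,0,0,1],[0.44,-1,0,0,0,0,1],[0.44,-1,0,0,0,0,1],[0.44,-1,0,0,0,0,1]]'; python3 -m handwheel '[[0.44,-1,0,0,0,0,1],[0.44,-1,0,0,0,0,1],[0.44,-1,0,0,0,0,1],[0.44,-1,0,0,0,0,1],[0.44,-1,0,0,0,0,1],[0,0,0,0,0,0,1],[0,0,0,0,0,0,1]]'
python3 - <<'E'
from h import *
im,c=snap('wrist'); cv2.imwrite('pics/w1.png',im[:,:,::-1]); s=bot.sense(); print(s['time_s'],s['position'],np.round(s['tcp_rot'],3),s['q'])
for X in [(.4956,-.018,.02),(.4926,.0263,.038),(.4938,-.0187,.046),(.4914,-.0631,.046)]: print(proj(c,X))
E
```

```text
time_s: 0.9
position: [0.32, 0.3722, 0.231]
tcp_rot: [[-0.035, 0.999, -0.0], [0.999, 0.035, -0.001], [-0.001, -0.0, -1.0]]
wrist_force: [1.1, -0.2, 0.4]
opening: 0.0854
gripper_force: 0.0
time_s: 1.7
position: [0.4256, 0.1318, 0.2313]
tcp_rot: [[0.017, 1.0, -0.0], [1.0, -0.017, 0.0], [0.0, -0.0, -1.0]]
wrist_force: [1.3, -0.2, -0.3]
opening: 0.0855
gripper_force: 0.0
time_s: 2.4
position: [0.4911, -0.0172, 0.2311]
tcp_rot: [[0.02, 1.0, -0.001], [1.0, -0.02, -0.0], [-0.0, -0.001, -1.0]]
wrist_force: [-0.3, 0.7, -0.1]
opening: 0.0853
gripper_force: 0.0
2.45 [ 0.49090892 -0.01600413  0.23103255] [[ 0.018  1.    -0.001]
 [ 1.    -0.018  0.   ]
 [ 0.    -0.001 -1.   ]] [-41.38301049   8.08830623  42.38176212 110.0042307   -6.07427224
  64.17554833   2.35805569]
[283.09998352 185.03434281]
[279.76151277 147.60921409]
[281.7217474  190.77924897]
[280.29220615 229.60567022]
```

View pics/w1.png

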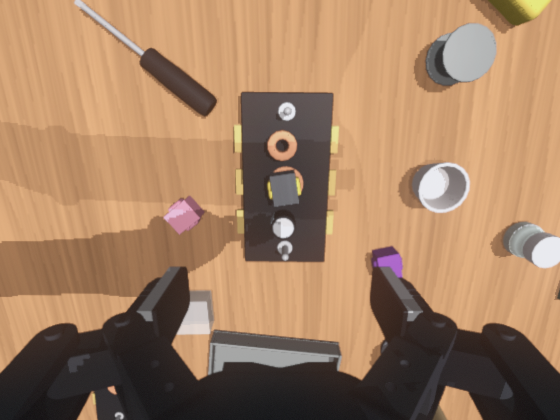

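Choke (282,146), transformer (284,189), capacitor (283,228): about 2 mm from the top-view estimates. Grasping the capacitor first.

```bash
python3 -m handwheel '[[0.05,-0.77,-0.9,0,0,0,1],[0,-0.76,-0.9,0,0,0,1],[0,0,-1,0,0,0,0.7],[0,0,-1,0,0,0,0.7],[0,0,-1,0,0,0,0.7],[0,0,-1,0,0,0,0.7],[0,0,-0.6,0,0,0,0.7],[0,0,-0.3,0,0,0,0.7]]'; python3 -m handwheel '[[0,0,-0.2,0,0,0,0.7],[0,0,0,0,0,0,0.7]]'
```

```text
time_s: 3.25
position: [0.4913, -0.0604, 0.0286]
tcp_rot: [[0.015, 1.0, -0.003], [1.0, -0.015, 0.001], [0.001, -0.003, -1.0]]
wrist_force: [-0.3, -0.9, 1.3]
opening: 0.0596
gripper_force: 0.0
time_s: 3.45
position: [0.4929, -0.0615, 0.0243]
tcp_rot: [[0.017, 1.0, -0.0], [1.0, -0.017, 0.0], [0.0, -0.0, -1.0]]
wrist_force: [0.0, -0.6, -0.5]
opening: 0.0597
gripper_force: 0.0
```

```bash
python3 -m handwheel '[[0,0,0,0,0,0,0],[0,0,0,0,0,0,0],[0,0,0,0,0,0,0],[0,0,0,0,0,0,0],[0,0,1,0,0,0,0],[0,0,1,0,0,0,0],[0,0,1,0,0,0,0]]'; python3 -m handwheel '[[-0.1,-1,0,0,0,0,0],[-0.1,-1,0,0,0,0,0],[-0.1,-1,0,0,0,0,0],[-0.1,-1,0,0,0,0,0],[-0.1,-1,0,0,0,0,0],[-0.1,-1,0,0,0,0,0],[-0.1,-1,0,0,0,0,0],[-0.1,-1,0,0,0,0,0]]';python3 -m handwheel '[[-0.1,-1,-0.5,0,0,0,0],[-0.1,-0.6,-0.5,0,0,0,0],[0,0,-1,0,0,0,0],[0,0,-0.9,0,0,0,0],[0,0,-0.3,0,0,0,0],[0,0,0,0,0,0,0]]'
```

```text
time_s: 4.15
position: [0.4927, -0.0623, 0.1157]
tcp_rot: [[0.019, 1.0, 0.0], [1.0, -0.019, -0.0], [-0.0, 0.0, -1.0]]
wrist_force: [0.6, 0.1, -1.2]
opening: 0.0272
gripper_force: 59.2
time_s: 4.95
position: [0.4688, -0.3033, 0.1148]
tcp_rot: [[0.018, 1.0, 0.001], [1.0, -0.018, 0.0], [0.0, 0.001, -1.0]]
wrist_force: [-0.2, -0.1, 0.3]
opening: 0.027
gripper_force: 59.2
time_s: 5.55
position: [0.4622, -0.3495, 0.0175]
tcp_rot: [[0.018, 1.0, -0.002], [1.0, -0.018, 0.001], [0.001, -0.002, -1.0]]
wrist_force: [-0.1, 0.3, -0.9]
opening: 0.0266
gripper_force: 59.2
```

```bash
python3 -m handwheel '[[0,0,-0.25,0,0,0,0],[0,0,0,0,0,0,0],[0,0,0,0,0,0,0.6],[0,0,0,0,0,0,0.6],[0,0,0,0,0,0,0.6],[0,0,1,0,0,0,0.7],[0,0,1,0,0,0,0.7],[0,0,1,0,0,0,0.7]]'; python3 -m handwheel '[[0.1,1,0.5,0,0,0,0.7],[0.1,1,0,0,0,0,0.7],[0.1,1,0,0,0,0,0.7],[0.1,1,0,0,0,0,0.7],[0.1,1,0,0,0,0,0.7],[0.1,1,0,0,0,0,0.7],[0.1,1,0,0,0,0,0.7],[0.1,1,0,0,0,0,0.7]]';python3 -m handwheel '[[0.1,1,0,0,0,0,0.7],[0.1,1,0,0,0,0,0.7],[0.06,1,0,0,0,0,0.7],[0,0.07,-0.8,0,0,0,0.7],[0,0,0,0,0,0,0.7]]'
python3 - <<'E'
from h import *
im,c=snap('wrist'); cv2.imwrite('pics/w2.png',im[:,:,::-1])
im2,c2=snap('top')
cv2.imwrite('pics/w2.png',np.hstack([im[:,:,::-1][::1,100:480],cv2.resize(im2[100:300,100:460],(420,233),interpolation=cv2.INTER_CUBIC)[:,:,::-1] if 0 else np.vstack([cv2.resize(im2[160:290,220:460,::-1],(420,228)),np.zeros((192,420,3),np.uint8)])]))
print(bot.sense()['position'],proj(c,(.4926,.0263,.038)),proj(c,(.4938,-.0187,.046)))
E
```

```text
time_s: 6.35
position: [0.4626, -0.3502, 0.102]
tcp_rot: [[0.019, 1.0, -0.0], [1.0, -0.019, -0.0], [-0.0, -0.0, -1.0]]
wrist_force: [0.6, -0.2, -0.2]
opening: 0.06
gripper_force: 0.0
time_s: 7.15
position: [0.487, -0.109, 0.1162]
tcp_rot: [[0.019, 1.0, 0.001], [1.0, -0.019, 0.0], [0.0, 0.001, -1.0]]
wrist_force: [0.6, -0.5, -0.6]
opening: 0.0601
gripper_force: 0.0
time_s: 7.65
position: [0.4927, -0.0166, 0.0902]
tcp_rot: [[0.016, 1.0, -0.004], [1.0, -0.016, -0.0], [-0.0, -0.004, -1.0]]
wrist_force: [-0.1, -0.1, -0.4]
opening: 0.0597
gripper_force: 0.0
[ 0.49431771 -0.01887086  0.09203519] [277.97886536 169.91160233] [280.97493388 241.57737009]
```

View pics/w2.png

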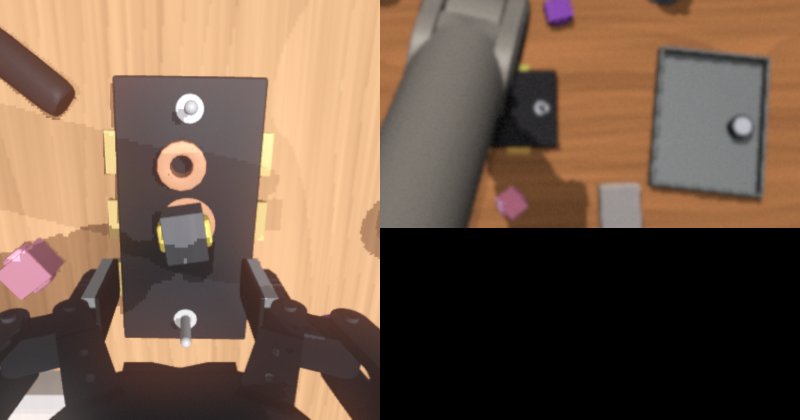

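Capacitor sits in the tray; transformer at (285,237), choke at (282,166) in the wrist view; transformer turned about +7°.

```bash
python3 -m handwheel '[[0.05,0.08,-0.8,0,0,0.078,0.7],[0,0,-0.9,0,0,0,0.7],[0,0,-0.6,0,0,0,0.7],[0,0,0,0,0,0,0.7],[0,0,0,0,0,0,0],[0,0,0,0,0,0,0],[0,0,0,0,0,0,0],[0,0,0,0,0,0,0]]'; python3 -m handwheel '[[0,0,1,0,0,0,0],[0,0,1,0,0,0,0],[0,0,1,0,0,0,0],[-0.1,-1,0,0,0,0,0],[-0.1,-1,0,0,0,0,0],[-0.1,-1,0,0,0,0,0],[-0.1,-1,0,0,0,0,0],[-0.1,-1,0,0,0,0,0]]';python3 -m handwheel '[[-0.1,-1,0,0,0,0,0],[-0.1,-1,0,0,0,0,0],[-0.1,-1,0,0,0,0,0],[-0.1,-1,-0.6,0,0,0,0],[0,-0.7,-0.8,0,0,0,0],[0,0,-0.9,0,0,0,0],[0,0,-0.9,0,0,0,0],[0,0,-0.2,0,0,0,0]]'
```

```text
time_s: 8.55
position: [0.4976, -0.0161, 0.0245]
tcp_rot: [[-0.104, 0.995, 0.003], [0.995, 0.104, 0.0], [-0.0, 0.003, -1.0]]
wrist_force: [-1.2, -0.2, 7.3]
opening: 0.0267
gripper_force: 60.0
time_s: 9.35
position: [0.4811, -0.1667, 0.1135]
tcp_rot: [[-0.104, 0.995, 0.001], [0.995, 0.104, 0.0], [0.0, 0.001, -1.0]]
wrist_force: [0.2, -0.8, -0.7]
opening: 0.0269
gripper_force: 59.5
time_s: 10.15
position: [0.4673, -0.3054, 0.0086]
tcp_rot: [[-0.104, 0.995, -0.004], [0.995, 0.104, 0.003], [0.003, -0.004, -1.0]]
wrist_force: [0.4, 0.8, -1.3]
opening: 0.0271
gripper_force: 59.4
```

```bash
python3 -m handwheel '[[0,0,0,0,0,0,0],[0,0,0,0,0,0,0.6],[0,0,0,0,0,0,0.6],[0,0,0,0,0,0,0.6],[0,0,1,0,0,0,0.7],[0,0,1,0,0,0,0.7],[0,0,1,0,0,-0.078,0.7],[0,0.2,0.5,0,0,0,0.7]]'; python3 -m handwheel '[[0.1,1,0,0,0,0,0.7],[0.1,1,0,0,0,0,0.7],[0.1,1,0,0,0,0,0.7],[0.1,1,0,0,0,0,0.7],[0.1,1,0,0,0,0,0.7],[0.1,1,0,0,0,0,0.7],[0.1,1,0,0,0,0,0.7],[0.1,1,0,0,0,0,0.7]]';python3 -m handwheel '[[0.1,1,0,0,0,0,0.7],[0.1,1,0,0,0,0,0.7],[0,0.93,-0.9,0,0,0,0.7],[0,0,0,0,0,0,0.7],[0,0,0,0,0,0,0.7]]'
python3 - <<'E'
from h import *
im,c=snap('wrist'); s=bot.sense();print(s['time_s'],s['position'])
h=cv2.cvtColor(im,cv2.COLOR_RGB2HSV)
m=cv2.inRange(h,(5,90,90),(22,255,255)); m[:, :180]=0; m[:,380:]=0
n,l,st,ce=cv2.connectedComponentsWithStats(m)
for i in range(1,n):
    if st[i,4]>150: print(st[i],ce[i],plane(c,ce[i],.038))
cv2.imwrite('pics/w3.png',im[:,:,::-1])
E
```

```text
time_s: 10.95
position: [0.4703, -0.3024, 0.1189]
tcp_rot: [[0.02, 1.0, 0.004], [1.0, -0.02, -0.003], [-0.003, 0.004, -1.0]]
wrist_force: [0.7, -0.8, 0.3]
opening: 0.0598
gripper_force: 0.0
time_s: 11.75
position: [0.4928, -0.0588, 0.1157]
tcp_rot: [[0.015, 1.0, -0.0], [1.0, -0.015, 0.0], [0.0, -0.0, -1.0]]
wrist_force: [0.3, -0.0, 0.2]
opening: 0.0596
gripper_force: 0.0
time_s: 12.25
position: [0.4982, 0.028, 0.0882]
tcp_rot: [[0.014, 1.0, -0.002], [1.0, -0.014, -0.001], [-0.001, -0.002, -1.0]]
wrist_force: [-0.0, -1.0, 0.4]
opening: 0.0598
gripper_force: 0.0
12.3 [0.49882963 0.02688711 0.08884777]
[  180     0   200   284 37083] [279.07747485 100.89577434] [0.49945898 0.11163973 0.038     ]
[ 250  205   57  100 3794] [276.9095941  256.27886136] [0.49649679 0.01278177 0.038     ]
[204 309  17  64 474] [213.42194093 346.62658228] [ 0.44777615 -0.06051469  0.038     ]
[336 308  20  65 527] [344.64516129 347.32447818] [ 0.54584049 -0.06255055  0.038     ]
```

View pics/w3.png

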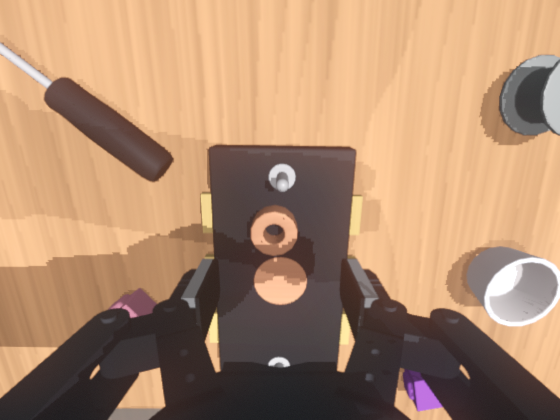

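Choke at (274,231), copper disc at (280,281).

```bash
python3 - <<'E'
from h import *
c=optics.calibration('wrist');print(plane(c,(274,231),.038),plane(c,(280,281),.02),plane(c,(282.5,177),.02))
E
python3 -m handwheel '[[-0.12,0.07,-0.8,0,0,0,0.7],[0,0,-0.9,0,0,0,0.7],[0,0,-0.52,0,0,0,0.7],[0,0,0,0,0,0,0.7],[0,0,0,0,0,0,0],[0,0,0,0,0,0,0],[0,0,0,0,0,0,0],[0,0,0,0,0,0,0]]'; python3 -m handwheel '[[0,0,1,0,0,0,0],[0,0,1,0,0,0,0],[0,0,1,0,0,0,0],[-0.1,-1,0,0,0,0,0],[-0.1,-1,0,0,0,0,0],[-0.1,-1,0,0,0,0,0],[-0.1,-1,0,0,0,0,0],[-0.1,-1,0,0,0,0,0]]'
```

```text
[0.49559024 0.02965033 0.038     ] [ 0.49879947 -0.0176551   0.02      ] [0.50184889 0.06215082 0.02      ]
time_s: 13.1
position: [0.4967, 0.0288, 0.0239]
tcp_rot: [[0.019, 1.0, 0.003], [1.0, -0.019, 0.0], [0.0, 0.003, -1.0]]
wrist_force: [-0.6, -0.0, 5.5]
opening: 0.0292
gripper_force: 58.8
time_s: 13.9
position: [0.4808, -0.122, 0.1133]
tcp_rot: [[0.018, 1.0, 0.002], [1.0, -0.018, 0.0], [0.0, 0.002, -1.0]]
wrist_force: [0.5, 0.0, -1.2]
opening: 0.0292
gripper_force: 59.6
```

```bash
python3 -m handwheel '[[-0.1,-1,0,0,0,0,0],[-0.1,-1,0,0,0,0,0],[-0.1,-1,0,0,0,0,0],[0,-1,0,0,0,0,0],[0,-0.68,-0.9,0,0,0,0],[0,0,-1,0,0,0,0],[0,0,-0.9,0,0,0,0],[0,0,-0.6,0,0,0,0]]'; python3 -m handwheel '[[0,0,0,0,0,0,0],[0,0,0,0,0,0,0.6],[0,0,0,0,0,0,0.6],[0,0,0,0,0,0,0.6],[0,0,1,0,0,0,0.7],[0,0,1,0,0,0,0.7],[0,0,1,0,0,0,0.7],[0,0,1,0,0,0,0.7]]'
```

```text
time_s: 14.7
position: [0.4712, -0.2611, 0.0094]
tcp_rot: [[0.019, 1.0, -0.0], [1.0, -0.019, 0.0], [0.0, -0.0, -1.0]]
wrist_force: [1.1, -0.0, -0.4]
opening: 0.0296
gripper_force: 59.6
time_s: 15.5
position: [0.4716, -0.2611, 0.1321]
tcp_rot: [[0.019, 1.0, 0.001], [1.0, -0.019, -0.0], [-0.0, 0.001, -1.0]]
wrist_force: [0.3, 0.1, -0.0]
opening: 0.0598
gripper_force: 0.0
```

```bash
python3 -m handwheel '[[0.4,-0.4,1,0,0,0,1],[0.9,-0.4,1,0,0,0,1],[0.9,-0.4,1,0,0,0,1],[0.9,-0.4,0.3,0,0,0,1],[0.9,-0.4,0,0,0,0,1],[0.9,-0.3,0,0,0,0,1],[0.9,0,0,0,0,0,1],[0.5,0,0,0,0,0,1]]'; python3 -m handwheel '[[0,0,0,0,0,0,1],[0,0,0,0,0,0,1]]'
python3 - <<'E'
from h import *
im,c=snap('wrist'); s=bot.sense();print(s['time_s'],s['position'])
cv2.imwrite('pics/w4.png',im[:,:,::-1])
for X in [(.6628,-.2687,.133),(.66,-.268,.075),(.66,-.268,0)]: print(proj(c,X))
im,c=snap('top');cv2.imwrite('pics/t4.png',im[:,:,::-1])
E
```

```text
time_s: 16.3
position: [0.6626, -0.3296, 0.2294]
tcp_rot: [[0.017, 1.0, 0.001], [1.0, -0.017, -0.0], [-0.0, 0.001, -1.0]]
wrist_force: [0.4, -0.1, -0.7]
opening: 0.0856
gripper_force: 0.0
time_s: 16.5
position: [0.6599, -0.3302, 0.2295]
tcp_rot: [[0.019, 1.0, -0.001], [1.0, -0.019, -0.0], [-0.0, -0.001, -1.0]]
wrist_force: [-0.2, -0.2, -0.3]
opening: 0.0853
gripper_force: 0.0
16.55 [ 0.6594266  -0.33051717  0.22969769]
[281.33463014 135.29314968]
[277.88430789 130.98924957]
[278.15817113 128.143203  ]
```

View pics/w4.png

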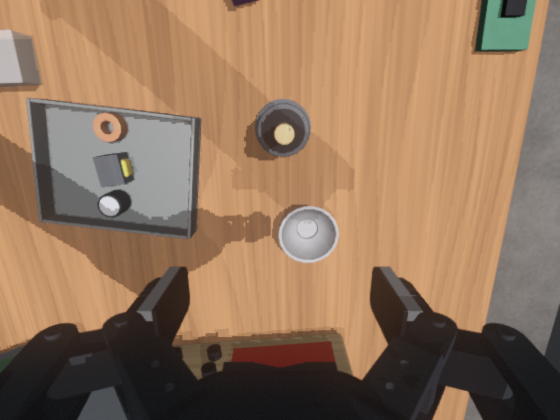

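View pics/t4.png

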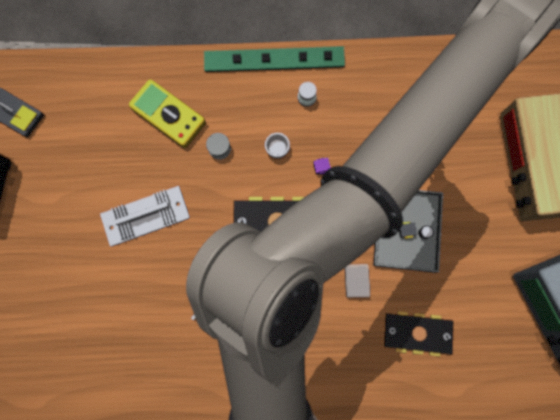

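Brush top at (284.5,133.5), stand base centre (282,127.5); tray holds all three components (top view (410,215–232)).

```bash
python3 -m handwheel '[[0.1,1,0,0,0,0,0.7],[0.05,1,0,0,0,0,0.7],[0,0.1,-0.8,0,0,0,0.7],[0,0,-1,0,0,0,0.7],[0,0,-1,0,0,0,0.7],[0,0,-1,0,0,0,0.7],[0,0,-0.8,0,0,0,0.7],[0,0,-0.26,0,0,0,0.7]]'; python3 -m handwheel '[[0,0,0,0,0,0,0.7],[0,0,0,0,0,0,0.7]]'
```

```text
time_s: 17.4
position: [0.6626, -0.2662, 0.081]
tcp_rot: [[0.019, 1.0, -0.004], [1.0, -0.019, 0.002], [0.002, -0.004, -1.0]]
wrist_force: [0.9, -0.3, 0.5]
opening: 0.0597
gripper_force: 0.0
time_s: 17.6
position: [0.6656, -0.2678, 0.0852]
tcp_rot: [[0.019, 1.0, 0.002], [1.0, -0.019, -0.001], [-0.001, 0.002, -1.0]]
wrist_force: [-0.4, 0.2, 0.6]
opening: 0.0599
gripper_force: 0.0
```

```bash
python3 -m handwheel '[[0,0,0,0,0,0,0],[0,0,0,0,0,0,0],[0,0,0,0,0,0,0],[0,0,0,0,0,0,0],[0,0,0,0,0,0,0],[0,0,0,0,0,0,0]]'
```

```text
time_s: 18.2
position: [0.6656, -0.2674, 0.0845]
tcp_rot: [[0.018, 1.0, 0.002], [1.0, -0.018, -0.0], [-0.0, 0.002, -1.0]]
wrist_force: [-0.2, 0.2, 5.9]
opening: 0.0147
gripper_force: 58.4
```

```bash
python3 -m handwheel '[[0,0,0.5,0,0,0,0],[0,0,1,0,0,0,0],[0,0,1,0,0,0,0],[0,0,1,0,0,0,0],[0.03,1,0,0,0,0,0],[0.03,1,0,0,0,0,0],[0.03,1,0,0,0,0,0],[0.03,1,0,0,0,0,0]]'; python3 -m handwheel '[[0.03,1,0,0,0,0,0],[0.03,1,0,0,0,0,0],[0.03,1,0,0,0,0,0],[0.03,1,0,0,0,0,0],[0.03,0.18,0,0,0,0,0],[0,0,0,0,0,0,0],[0,0,0,0,0,0,0]]'
python3 - <<'E'
from h import *
im,c=snap('wrist'); s=bot.sense();print(s['time_s'],s['position'])
im2,c2=snap('scene');cv2.imwrite('pics/w5.png',np.hstack([im[:,:,::-1][:,80:480],im2[:,:,::-1][:,80:480]]))
print(proj(c,(.674,-.022,.034)),proj(c2,(.674,-.022,.034)))
E
```

```text
time_s: 19.0
position: [0.6684, -0.1459, 0.1888]
tcp_rot: [[0.019, 1.0, -0.0], [1.0, -0.019, 0.0], [0.0, -0.0, -1.0]]
wrist_force: [-0.5, -1.0, -1.4]
opening: 0.0145
gripper_force: 58.5
time_s: 19.7
position: [0.6729, -0.0236, 0.1887]
tcp_rot: [[0.02, 1.0, 0.0], [1.0, -0.02, -0.002], [-0.002, 0.0, -1.0]]
wrist_force: [-0.9, -1.0, -0.5]
opening: 0.0147
gripper_force: 58.5
19.75 [ 0.67283646 -0.02415552  0.18879969]
[280.11767267 194.5916126 ] [228.84545017 267.97869772]
```

View pics/w5.png

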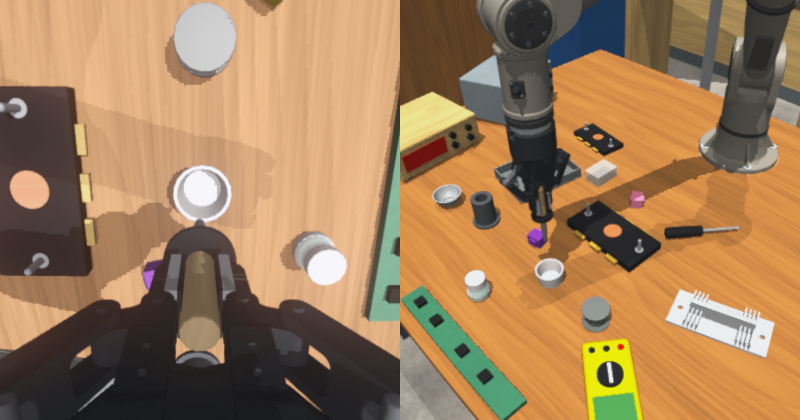

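Pot mouth at (281.5,193) wrist, (229,270) scene, matching the prediction; brush is held upright above it.

```bash
python3 -m handwheel '[[0.04,0.07,-0.9,0,0,0,0],[0,0,-0.9,0,0,0,0],[0,0,-0.8,0,0,0,0],[0,0,-0.5,0,0,0,0],[0,0,-0.2,0,0,0,0],[0,0,0,0,0,0,0],[0,0,0,0,0,0,0],[0,0,0,0,0,0,0]]'
```

```text
time_s: 20.6
position: [0.6754, -0.0199, 0.0909]
tcp_rot: [[0.019, 1.0, 0.003], [1.0, -0.019, -0.0], [-0.0, 0.003, -1.0]]
wrist_force: [0.6, 0.2, -0.8]
opening: 0.0146
gripper_force: 58.5
```

```bash
python3 -m handwheel '[[0,0,-0.12,0,0,0,0],[0,0,0,0,0,0,0],[0,0,0,0,0,0,0],[0,0,1,0,0,0,0],[0,0,1,0,0,0,0],[0,0,0.7,0,0,0,0],[-0.9,0,0,0,0,0,0],[-1,0,0,0,0,0,0]]';python3 -m handwheel '[[-1,0,0,0,0,0,0],[-1,0,0,0,0,0,0],[-1,0,0,0,0,0,0],[-1,0.08,0,0,0,0,0],[0,0,-0.9,0,0,0,0],[0,0,-0.9,0,0,0,0],[0,0,-0.4,0,0,0,0],[0,0,0,0,0,0,0]]'
```

```text
time_s: 21.4
position: [0.6179, -0.0198, 0.1678]
tcp_rot: [[0.018, 1.0, 0.003], [1.0, -0.018, -0.001], [-0.001, 0.003, -1.0]]
wrist_force: [-0.8, 0.6, -0.3]
opening: 0.0146
gripper_force: 58.7
time_s: 22.2
position: [0.4962, -0.0173, 0.0997]
tcp_rot: [[0.019, 1.0, -0.003], [1.0, -0.019, -0.001], [-0.001, -0.003, -1.0]]
wrist_force: [0.7, -0.2, -0.1]
opening: 0.0144
gripper_force: 58.7
```

```bash
python3 -m handwheel '[[0.04,0,-0.1,0,0,0,0],[0,0,0,0,0,0,0],[0,0,0,0,0,0,0],[0,0,0,0,0,0,0]]'
```

```text
time_s: 22.6
position: [0.4991, -0.0172, 0.0985]
tcp_rot: [[0.018, 1.0, 0.001], [1.0, -0.018, 0.0], [0.0, 0.001, -1.0]]
wrist_force: [0.0, -0.4, -0.5]
opening: 0.0145
gripper_force: 58.7
```

```bash
python3 -m handwheel '[[0,0,-0.06,0,0,0,0],[0,0,0,0,0,0,0],[0,0,0,0,0,0,0]]'; python3 -m handwheel '[[0,0,-0.04,0,0,0,0],[0,0,0,0,0,0,0],[0,0,0,0,0,0,0]]'
```

```text
time_s: 22.9
position: [0.499, -0.0172, 0.0964]
tcp_rot: [[0.018, 1.0, 0.001], [1.0, -0.018, 0.0], [0.0, 0.001, -1.0]]
wrist_force: [-0.2, 0.1, 2.4]
opening: 0.0147
gripper_force: 59.0
time_s: 23.2
position: [0.4994, -0.0173, 0.0962]
tcp_rot: [[0.019, 1.0, 0.001], [1.0, -0.019, 0.001], [0.001, 0.001, -1.0]]
wrist_force: [-2.0, -0.5, 11.7]
opening: 0.0145
gripper_force: 60.1
```

```bash
python3 -m handwheel '[[0,0,1,0,0,0,0],[0,0,1,0,0,0,0],[0,0,1,0,0,0,0],[0.6,-0.9,0.1,0,0,0,0],[0.6,-0.9,0,0,0,0,0],[0.6,-0.9,0,0,0,0,0],[0.6,-0.9,0,0,0,0,0],[0.6,-0.9,0,0,0,0,0]]';python3 -m handwheel '[[0.6,-0.9,0,0,0,0,0],[0.6,-0.9,0,0,0,0,0],[0.6,-0.9,0,0,0,0,0],[0.6,-0.9,0,0,0,0,0],[0.15,-0.24,0,0,0,0,0],[0,0,0,0,0,0,0],[0,0,0,0,0,0,0]]'
python3 - <<'E'
from h import *
s=bot.sense();p=s['position'];print(p,rows(np.array([.6656,-.2674,.0845])-p))
im,c=snap('wrist');im2,c2=snap('scene');cv2.imwrite('pics/w6.png',np.hstack([im[:,:,::-1][:,80:480],cv2.resize(im2[:,:,::-1][120:260,80:214],(400,420))]))
E
```

```text
time_s: 24.0
position: [0.5889, -0.1529, 0.1872]
tcp_rot: [[0.018, 1.0, -0.001], [1.0, -0.018, 0.0], [0.0, -0.001, -1.0]]
wrist_force: [0.6, -0.3, -1.0]
opening: 0.0149
gripper_force: 58.9
time_s: 24.7
position: [0.6646, -0.2662, 0.1873]
tcp_rot: [[0.018, 1.0, -0.001], [1.0, -0.018, 0.001], [0.001, -0.001, -1.0]]
wrist_force: [0.2, -0.3, 0.4]
opening: 0.0146
gripper_force: 58.9
[ 0.66457929 -0.26620376  0.18725292] [ 0.03 -0.04 -3.43]
```

View pics/w6.png

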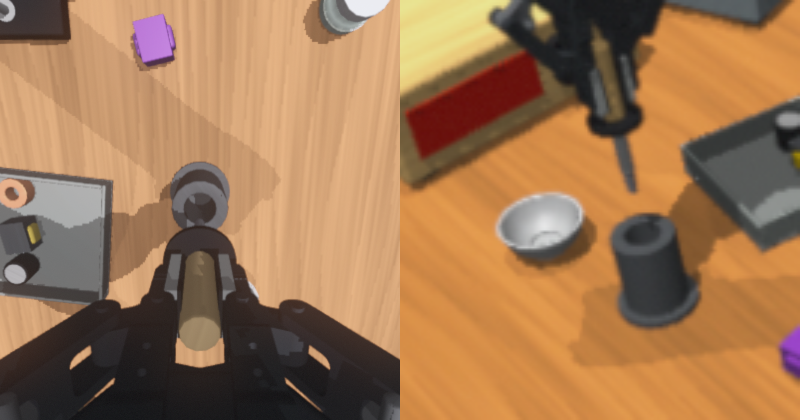

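Brush hangs straight above the stand bore (wrist (280,205)).

```bash
python3 -m handwheel '[[0.03,-0.04,-0.6,0,0,0,0],[0,0,-0.6,0,0,0,0],[0,0,-0.6,0,0,0,0],[0,0,-0.6,0,0,0,0],[0,0,-0.5,0,0,0,0],[0,0,-0.35,0,0,0,0],[0,0,0,0,0,0,0],[0,0,0,0,0,0,0]]'
```

```text
time_s: 25.6
position: [0.6662, -0.2689, 0.0906]
tcp_rot: [[0.019, 1.0, 0.001], [1.0, -0.019, -0.0], [-0.0, 0.001, -1.0]]
wrist_force: [-0.7, -0.5, -0.0]
opening: 0.0148
gripper_force: 58.9
```

```bash
python3 -m handwheel '[[0,0.04,-0.12,0,0,0,0],[0,0,-0.08,0,0,0,0],[0,0,0,0,0,0,0],[0,0,0,0,0,0,0]]'; python3 -m handwheel '[[0,0,0,0,0,0,0.4],[0,0,0,0,0,0,0.6],[0,0,0,0,0,0,0.6],[0,0,0,0,0,0,0.6]]'
```

```text
time_s: 26.0
position: [0.6661, -0.2674, 0.0846]
tcp_rot: [[0.018, 1.0, 0.0], [1.0, -0.018, -0.0], [-0.0, 0.0, -1.0]]
wrist_force: [0.6, -0.6, 0.2]
opening: 0.0146
gripper_force: 59.2
time_s: 26.4
position: [0.666, -0.2674, 0.0844]
tcp_rot: [[0.018, 1.0, 0.0], [1.0, -0.018, -0.0], [-0.0, 0.0, -1.0]]
wrist_force: [-0.4, 0.6, -0.4]
opening: 0.0516
gripper_force: 0.0
```

```bash
python3 -m handwheel '[[0,0,1,0,0,0,0.6],[0,0,1,0,0,0,0.6],[0,0,1,0,0,0,0.7],[0,0,1,0,0,0,1],[0,1,0.9,0,0,0.07,1],[-0.3,1,0,0,0,0.07,1],[-0.3,1,0,0,0,0.07,1],[-0.3,1,0,0,0,0,1]]';python3 -m handwheel '[[-0.3,1,0,0,0,0,1],[-0.3,1,0,0,0,0,1],[-0.3,1,0,0,0,0,1],[-0.3,1,0,0,0,0,1],[-0.3,1,0,0,0,0,1],[-0.3,1,0,0,0,0,1],[-0.3,1,0,0,0,0,1],[-0.3,1,0,0,0,0,1]]';python3 -m handwheel '[[-0.5,1,0,0,0,0,1],[-0.5,1,0,0,0,0,1],[-0.5,1,0,0,0,0,1],[-0.3,1,0,0,0,0,1],[0,0.6,0,0,0,0,1],[0,0,0,0,0,0,1],[0,0,0,0,0,0,1]]'
python3 - <<'E'
from h import *
im,c=snap('wrist'); s=bot.sense();print(s['time_s'],s['position'],s['tcp_rot'][1])
im2,c2=snap('scene');cv2.imwrite('pics/w7.png',im[:,:,::-1]);cv2.imwrite('pics/s7.png',im2[:,:,::-1])
for X in [(.4958,.3621,.006),(.5465,.2104,.006)]:print(proj(c,X))
E
```

```text
time_s: 27.2
position: [0.6386, -0.1464, 0.2318]
tcp_rot: [[-0.308, 0.951, 0.001], [0.951, 0.308, 0.0], [0.0, 0.001, -1.0]]
wrist_force: [0.6, -0.4, -0.1]
opening: 0.0852
gripper_force: 0.0
time_s: 28.0
position: [0.5665, 0.0936, 0.2316]
tcp_rot: [[-0.306, 0.952, 0.0], [0.952, 0.306, 0.0], [0.0, 0.001, -1.0]]
wrist_force: [-0.4, 0.2, 0.7]
opening: 0.0853
gripper_force: 0.0
time_s: 28.7
position: [0.5138, 0.2291, 0.2314]
tcp_rot: [[-0.305, 0.952, 0.001], [0.952, 0.305, -0.002], [-0.002, 0.0, -1.0]]
wrist_force: [0.4, 0.3, -0.2]
opening: 0.0856
gripper_force: 0.0
28.75 [0.51393246 0.22826555 0.23142441] [ 0.95277419  0.30367602 -0.00148922]
[300.69726761  60.91591277]
[299.82283862 203.86603   ]
```

View pics/w7.png

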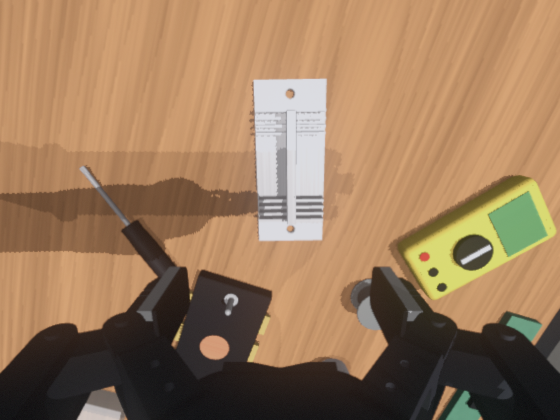

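View pics/s7.png

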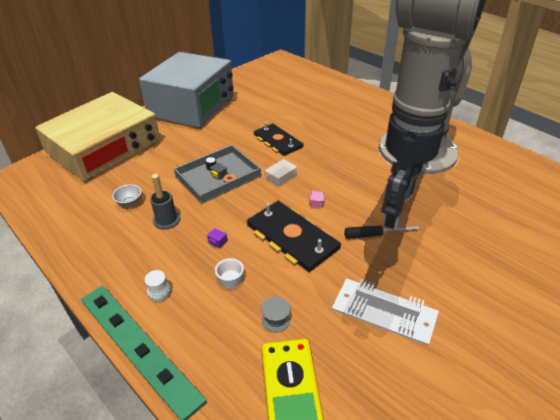

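The heat sink has been knocked aside: holes now at (290,93.5) and (291,229) in the wrist view; brush stands in its stand, components in tray.

```bash
python3 - <<'E'
from h import *
c=optics.calibration('wrist');s=bot.sense();p=s['position']
a=plane(c,(290.2,93.5),.006);b=plane(c,(291,229),.006);m=(a+b)/2;d=a-b
print(a,b,m,np.linalg.norm(d),'yaw',np.degrees(np.arctan2(-d[0],d[1])),'tool',np.degrees(np.arctan2(s['tcp_rot'][1][1],s['tcp_rot'][0][1])))
# rib top ends at z .040 and module pins/ring
r1=plane(c,(292,111),.04);r2=plane(c,(291.5,226),.04);print('rib',r1,r2,(r1+r2)/2,proj(c,(m[0],m[1],.04)))
print(rows(m-p))
E
```

```text
[0.49577659 0.32631724 0.006     ] [0.54653554 0.17498114 0.006     ] [0.52115607 0.25064919 0.006     ] 0.15962169566199763 yaw 18.54173126363534 tool 17.632987616559923
rib [0.50234552 0.3084188  0.04      ] [0.54082119 0.19012506 0.04      ] [0.52158335 0.24927193 0.04      ] [291.76903334 170.2242784 ]
[ 0.24  0.75 -7.51]
```

```bash
python3 -m handwheel '[[0,-1,0,0,0,-0.07,0.7],[-0.1,-1,0,0,0,-0.07,0.7],[-0.1,-1,0,0,0,-0.073,0.7],[-0.1,-1,0,0,0,0,0.7],[-0.1,-1,0,0,0,0,0.7],[-0.1,-1,0,0,0,0,0.7],[-0.06,-1,-0.6,0,0,0,0.7],[0,-1,-1,0,0,0,0.7]]';python3 -m handwheel '[[0,-0.2,-1,0,0,0,0.7],[0,0,-1,0,0,0,0.7],[0,0,-1,0,0,0,0.7],[0,0,0,0,0,0,0.7],[0,0,0,0,0,0,0.7],[0,0,0,0,0,0,0.7],[0,0,0,0,0,0,0.7]]'
cat > look.py <<'E'
from h import *
import sys,json
im,c=snap('wrist'); s=bot.sense(); n=sys.argv[1]
np.savez(n+'.npz',im=im,R=s['tcp_rot'],p=s['position'],**{'c_'+k:np.array(v) for k,v in c.items()})
print(s['position'],np.degrees(np.arctan2(s['tcp_rot'][1][1],s['tcp_rot'][0][1])))
cv2.imwrite('pics/%s.png'%n,im[:,:,::-1])
E
python3 look.py mod
python3 - <<'E'
import cv2
im=cv2.imread('pics/mod.png')
a=cv2.resize(im[70:140,240:330],(540,420),interpolation=cv2.INTER_CUBIC) if 0 else im
cv2.imwrite('pics/modv.png',cv2.resize(im[60:360,190:380],None,fx=2,fy=2,interpolation=cv2.INTER_CUBIC))
E
```

```text
time_s: 29.6
position: [0.4975, -0.0123, 0.1847]
tcp_rot: [[0.026, 1.0, 0.005], [1.0, -0.026, 0.002], [0.002, 0.005, -1.0]]
wrist_force: [-0.5, 0.7, 0.4]
opening: 0.06
gripper_force: 0.0
time_s: 30.3
position: [0.4975, -0.0155, 0.0949]
tcp_rot: [[0.023, 1.0, 0.003], [1.0, -0.023, 0.001], [0.001, 0.003, -1.0]]
wrist_force: [0.2, 0.1, -0.4]
opening: 0.0596
gripper_force: 0.0
[ 0.49729709 -0.01535255  0.09474259] -1.3214570930066056
```

View pics/modv.png

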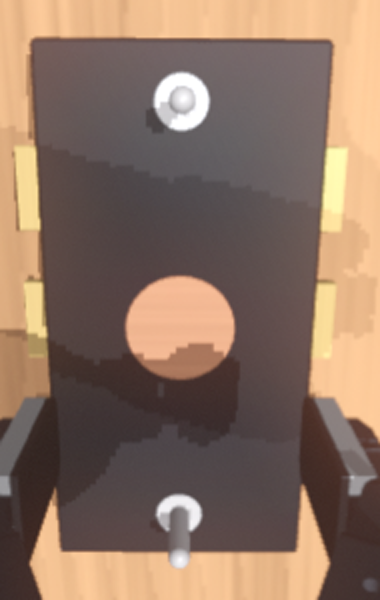

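Rings at (280.7,110.4) and (279.6,317), copper disc (280.2,223.8).

```bash
python3 -m handwheel '[[0.1,1,0,0,0,0.075,0.7],[0.1,1,0,0,0,0.075,0.7],[0.1,1,0,0,0,0.071,0.7],[0.1,1,0,0,0,0,0.7],[0.1,1,0,0,0,0,0.7],[0.1,1,0,0,0,0,0.7],[0.1,1,0,0,0,0,0.7],[0.1,1,0,0,0,0,0.7]]';python3 -m handwheel '[[0.02,0.93,-0.46,0,0,0,0.7],[0,0,0,0,0,0,0.7],[0,0,0,0,0,0,0.7],[0,0,0,0,0,0,0.7],[0,0,0,0,0,0,0.7]]'
python3 look.py hs
python3 - <<'E'
import cv2
im=cv2.imread('pics/hs.png')
cv2.imwrite('pics/hsv.png',cv2.resize(im[60:360,190:380],None,fx=2,fy=2,interpolation=cv2.INTER_CUBIC))
E
```

```text
time_s: 31.15
position: [0.5206, 0.2264, 0.0944]
tcp_rot: [[-0.319, 0.948, 0.002], [0.948, 0.319, 0.001], [0.001, 0.002, -1.0]]
wrist_force: [0.3, -0.4, -0.1]
opening: 0.0597
gripper_force: 0.0
time_s: 31.65
position: [0.5213, 0.2512, 0.0802]
tcp_rot: [[-0.316, 0.949, 0.001], [0.949, 0.316, 0.0], [-0.0, 0.001, -1.0]]
wrist_force: [-1.0, 0.2, -0.1]
opening: 0.0595
gripper_force: 0.0
[0.521236   0.25133133 0.08016048] 18.449103760612715
```

View pics/hsv.png

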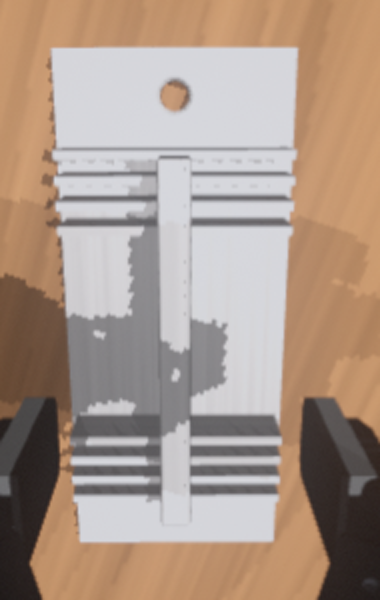

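Hole at (277.5,107.5); plate corners (216,84), (339,84), (327,331), (229.5,331).

```bash
cat > m.py <<'E'
from h import *
def L(n):
    d=np.load(n+'.npz'); return {k[2:]:d[k] for k in d.files if k[:2]=='c_'},d['p'],d['R'],d['im']
yaw=lambda d:np.degrees(np.arctan2(-d[0],d[1]))
c,p,R,im=L('mod')
a=plane(c,(280.75,110.4),.02);b=plane(c,(279.6,317),.02);q=plane(c,(280.2,223.8),.02)
print('mod',a,b,(a+b)/2,'pad',q,np.linalg.norm(a-b),yaw(a-b))
print('in tool',(R.T@((a+b)/2-p)),R.T@(a-p))
for z,u in((.049,(281,109)),(.049,(280,338.5))):print('tip',plane(c,u,z))
c,p,R,im=L('hs')
h=plane(c,(277.5,107.5),.006)
C=[plane(c,u,.006) for u in((216,84),(339,84),(327,331),(229.5,331))]
m=sum(C)/4;d=(C[0]+C[1]-C[2]-C[3])/2
print('hs hole',h,'corn',m,np.linalg.norm(d),yaw(d),np.linalg.norm(C[0]-C[1]))
u=d/np.linalg.norm(d);print('ctr from hole',h-.08*u,'in tool',R.T@(m-p),R.T@(h-.08*u-p),R.T@(h-p))
E
python3 m.py
```

```text
mod [0.50077766 0.06333831 0.02      ] [ 0.49624902 -0.09630444  0.02      ] [ 0.49851334 -0.01648306  0.02      ] pad [ 0.49858162 -0.01613993  0.02      ] 0.15970697611436505 -1.624893387646602
in tool [-0.00115977  0.00102535  0.07474501] [0.07869257 0.00144825 0.07480777]
tip [0.50068119 0.06352892 0.049     ]
tip [ 0.49645823 -0.09369459  0.049     ]
hs hole [0.49501136 0.32731724 0.006     ] corn [0.52048029 0.25138553 0.006     ] 0.1892308106663979 18.50053070936003 0.07951571726998945
ctr from hole [0.52039643 0.25145159 0.006     ] in tool [ 0.00029316 -0.00076528  0.07415983] [ 0.00038235 -0.00082392  0.07415977] [ 0.08038232 -0.00089573  0.07415691]
```

```bash
python3 -m handwheel '[[0,0,-0.8,0,0,0,0.6],[0,0,-0.8,0,0,0,0.6],[0,0,-0.5,0,0,0,0.6],[0,0,-0.15,0,0,0,0.6],[0,0,0,0,0,0,0.6],[0,0,0,0,0,0,0.6]]';python3 -m handwheel '[[0,0,0,0,0,0,0],[0,0,0,0,0,0,0],[0,0,0,0,0,0,0],[0,0,0,0,0,0,0],[0,0,0,0,0,0,0],[0,0,0,0,0,0,0]]'
```

```text
time_s: 32.3
position: [0.5217, 0.2526, 0.0129]
tcp_rot: [[-0.318, 0.948, 0.002], [0.948, 0.318, 0.001], [0.0, 0.002, -1.0]]
wrist_force: [-0.0, 0.3, 0.3]
opening: 0.0511
gripper_force: 0.0
time_s: 32.9
position: [0.5207, 0.2526, 0.0127]
tcp_rot: [[-0.318, 0.948, -0.0], [0.948, 0.318, 0.001], [0.001, -0.0, -1.0]]
wrist_force: [-2.7, -0.0, 5.8]
opening: 0.0087
gripper_force: 61.1
```

```bash
python3 -m handwheel '[[0,0,0.5,0,0,0,0],[0,0,0.8,0,0,0,0],[0,0,1,0,0,0,0],[0,0,0.6,0,0,0,0],[0,0,0,0,0,0,0],[-0.1,-0.8,0,0,0,0,0],[-0.1,-0.8,0,0,0,-0.05,0],[-0.1,-0.8,0,0,0,-0.05,0]]';python3 -m handwheel '[[-0.1,-0.8,0,0,0,-0.05,0],[-0.1,-0.8,0,0,0,-0.05,0],[-0.1,-0.8,0,0,0,-0.0235,0],[-0.1,-0.8,0,0,0,0,0],[-0.04,-0.8,0,0,0,0,0],[0,-0.8,0,0,0,0,0],[0,-0.8,0,0,0,0,0],[0,-0.5,0,0,0,0,0]]';python3 -m handwheel '[[0,-0.44,0,0,0,0,0],[0,0,0,0,0,0,0],[0,0,0,0,0,0,0],[0,0,0,0,0,0,0],[0,0,0,0,0,0,0]]'
python3 look.py held
python3 - <<'E'
import cv2,numpy as np
im=cv2.imread('pics/held.png')
cv2.imwrite('pics/heldv.png',im[0:420,130:430])
E
```

```text
time_s: 33.7
position: [0.5103, 0.1795, 0.0978]
tcp_rot: [[-0.164, 0.987, -0.002], [0.987, 0.164, -0.001], [-0.001, -0.002, -1.0]]
wrist_force: [-0.0, -0.3, -4.0]
opening: 0.009
gripper_force: 59.6
time_s: 34.5
position: [0.4979, -0.0055, 0.0989]
tcp_rot: [[0.03, 1.0, -0.0], [1.0, -0.03, -0.001], [-0.001, -0.0, -1.0]]
wrist_force: [0.1, 0.5, -4.1]
opening: 0.0087
gripper_force: 59.6
time_s: 35.0
position: [0.4987, -0.0145, 0.0989]
tcp_rot: [[0.025, 1.0, -0.0], [1.0, -0.025, 0.0], [0.0, -0.0, -1.0]]
wrist_force: [0.1, -0.5, -4.5]
opening: 0.0087
gripper_force: 59.6
[ 0.49860916 -0.01464367  0.09894285] -1.4491444024913018
```

View pics/heldv.png

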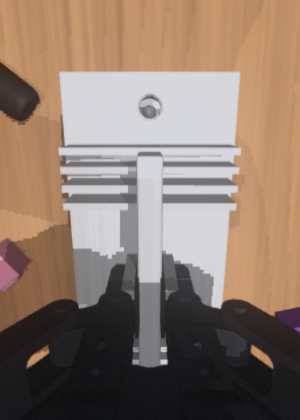

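Hole at (279.5,106) with pin A visible through it.

```bash
cat >> m.py <<'E'
print('---')
c,p,R,im=L('held')
g=cv2.cvtColor(im,cv2.COLOR_RGB2GRAY);r=g[90:125,262:298]
q=cv2.resize(r,None,fx=8,fy=8,interpolation=cv2.INTER_CUBIC);_,b=cv2.threshold(q,0,255,cv2.THRESH_BINARY_INV+cv2.THRESH_OTSU)
cs,_=cv2.findContours(b,cv2.RETR_EXTERNAL,cv2.CHAIN_APPROX_NONE);k=max(cs,key=cv2.contourArea)
bb=cv2.boundingRect(k);uv=np.array([262+(bb[0]+bb[2]/2)/8-.5,90+(bb[1]+bb[3]/2)/8-.5]);print('bbox',np.array(bb)/8,uv)
z=p[2]-.0127+.006
h=plane(c,uv,z);print('hole',h,'in tool',R.T@(h-p))
E_=[plane(c,x,z) for x in((190.5,72),(368.5,72))];e=E_[1]-E_[0];print('edge yaw',np.degrees(np.arctan2(e[1],e[0])),np.linalg.norm(e),'edge mid',(E_[0]+E_[1])/2,R.T@((E_[0]+E_[1])/2-p))
cv2.imwrite('pics/hole.png',np.hstack([q,b]))
E
python3 m.py | sed 1,/---/d
```

```text
bbox [ 6.875 14.625 22.    14.125] [279.375  111.1875]
hole [0.50081503 0.06269242 0.09224285] in tool [0.07736519 0.00024987 0.0067225 ]
edge yaw -1.4580144230468746 0.07835150118621914 edge mid [0.50130249 0.07924623 0.09224285] [0.09392603 0.00031854 0.00672731]
```

```bash
python3 -m handwheel '[[-0.01,-0.04,-0.5,0,0,-0.002,0],[0,0,-0.45,0,0,0,0],[0,0,0,0,0,0,0],[0,0,0,0,0,0,0],[0,0,0,0,0,0,0]]'; python3 look.py near
python3 - <<'E'
import cv2,numpy as np
im=cv2.imread('pics/near.png'); s=cv2.imread('pics/held.png')
f=lambda a:cv2.resize(a[75:145,240:320],(400,350),interpolation=cv2.INTER_CUBIC)
cv2.imwrite('pics/nearv.png',np.hstack([f(s),f(im)]))
E
```

```text
time_s: 35.55
position: [0.4985, -0.0171, 0.0706]
tcp_rot: [[0.03, 1.0, 0.0], [1.0, -0.03, -0.0], [-0.0, 0.0, -1.0]]
wrist_force: [-0.6, -0.6, -4.4]
opening: 0.009
gripper_force: 59.5
[ 0.49867305 -0.01699586  0.07080235] -1.7407366165083886
```

View pics/nearv.png

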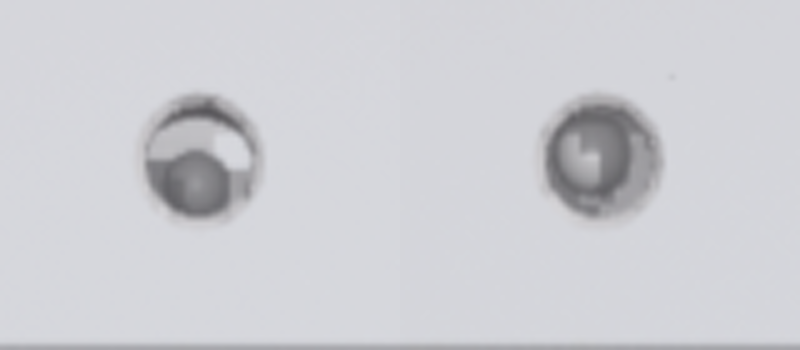

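Right crop (near): hole centre (602,157), pin (588,152) at 5× — pin about 1 mm to −x of the hole.

```bash
python3 - <<'E'
from m import *
print('===')
for n,x0,hv,pv in(('held',0,(203,158),(197,184)),('near',400,(602,157),(588,152))):
    c,p,R,im=L(n)
    f=lambda q:((q[0]-x0+.5)/5-.5+240,(q[1]+.5)/5-.5+75)
    zt=p[2]-.0127
    h=(plane(c,f(hv),zt+.006))[:2]; 
    for zp in(.046,.048):print(n,p,'hole',h,'pin',plane(c,f(pv),zp)[:2],'move',(plane(c,f(pv),zp)[:2]-h)*1000)
s=bot.sense();print(s['position'],ray(c,f(hv))[1])
E
```

```text
mod [0.50077766 0.06333831 0.02      ] [ 0.49624902 -0.09630444  0.02      ] [ 0.49851334 -0.01648306  0.02      ] pad [ 0.49858162 -0.01613993  0.02      ] 0.15970697611436505 -1.624893387646602
in tool [-0.00115977  0.00102535  0.07474501] [0.07869257 0.00144825 0.07480777]
tip [0.50068119 0.06352892 0.049     ]
tip [ 0.49645823 -0.09369459  0.049     ]
hs hole [0.49501136 0.32731724 0.006     ] corn [0.52048029 0.25138553 0.006     ] 0.1892308106663979 18.50053070936003 0.07951571726998945
ctr from hole [0.52039643 0.25145159 0.006     ] in tool [ 0.00029316 -0.00076528  0.07415983] [ 0.00038235 -0.00082392  0.07415977] [ 0.08038232 -0.00089573  0.07415691]
---
bbox [ 6.875 14.625 22.    14.125] [279.375  111.1875]
hole [0.50081503 0.06269242 0.09224285] in tool [0.07736519 0.00024987 0.0067225 ]
edge yaw -1.4580144230468746 0.07835150118621914 edge mid [0.50130249 0.07924623 0.09224285] [0.09392603 0.00031854 0.00672731]
===
held [ 0.49860916 -0.01464367  0.09894285] hole [0.50124311 0.06483709] pin [0.50064743 0.06337335] move [-0.59567887 -1.46374525]
held [ 0.49860916 -0.01464367  0.09894285] hole [0.50124311 0.06483709] pin [0.50064721 0.0633401 ] move [-0.59589756 -1.49699371]
near [ 0.49867305 -0.01699586  0.07080235] hole [0.50147471 0.06230639] pin [0.50014982 0.06340398] move [-1.32489446  1.09759367]
near [ 0.49867305 -0.01699586  0.07080235] hole [0.50147471 0.06230639] pin [0.50015817 0.06333442] move [-1.31654416  1.02802883]
[ 0.49867305 -0.01699586  0.07080235] [ 0.00450438  0.03339654 -1.05614847]
```

```bash
python3 -m handwheel '[[-0.03,0.035,0,0,0,0.001,0],[0,0,0,0,0,0,0],[0,0,0,0,0,0,0],[0,0,0,0,0,0,0]]'; python3 look.py n2; python3 - <<'E'
import numpy as np,cv2
for n in('near','n2'):
    im=np.load('%s.npz'%n)['im'];g=cv2.cvtColor(im,cv2.COLOR_RGB2GRAY)[85:132,262:298].astype(int)
    for t in(190,150):
        m=(g<t).astype(np.uint8);k,l,st,ce=cv2.connectedComponentsWithStats(m)
        print(n,t,[(st[i].tolist(),np.round(ce[i],2).tolist()) for i in range(1,k) if st[i,4]>30])
E
```

```text
time_s: 36.0
position: [0.4975, -0.0157, 0.0707]
tcp_rot: [[0.029, 1.0, 0.0], [1.0, -0.029, 0.0], [0.0, 0.0, -1.0]]
wrist_force: [0.6, 0.5, -5.6]
opening: 0.0089
gripper_force: 59.5
[ 0.49743792 -0.01579347  0.07064641] -1.639437620401729
near 190 [([6, 9, 25, 25, 476], [17.91, 21.03])]
near 150 [([7, 11, 22, 22, 273], [16.53, 20.53])]
n2 190 [([7, 9, 23, 26, 473], [17.91, 21.25])]
n2 150 [([7, 11, 21, 22, 313], [17.21, 20.74])]
```

```bash
python3 -m handwheel '[[0.01,0,-0.13,0,0,0,0],[0,0,-0.13,0,0,0,0],[0,0,-0.13,0,0,0,0],[0,0,0,0,0,0,0]]';python3 -m handwheel '[[0,0,-0.1,0,0,0,0],[0,0,0,0,0,0,0],[0,0,0,0,0,0,0]]'
```

```text
time_s: 36.45
position: [0.497, -0.0158, 0.0581]
tcp_rot: [[0.029, 1.0, -0.001], [1.0, -0.029, -0.0], [-0.0, -0.001, -1.0]]
wrist_force: [-0.6, -0.2, -5.4]
opening: 0.0091
gripper_force: 59.7
time_s: 36.75
position: [0.4977, -0.0159, 0.0558]
tcp_rot: [[0.029, 1.0, 0.0], [1.0, -0.029, -0.0], [-0.0, 0.0, -1.0]]
wrist_force: [0.1, 0.5, -3.8]
opening: 0.0088
gripper_force: 59.7
```

```bash
python3 -m handwheel '[[0,0,-0.13,0,0,0,0],[0,0,-0.13,0,0,0,0],[0,0,-0.13,0,0,0,0],[0,0,0,0,0,0,0]]';python3 -m handwheel '[[0,0,-0.13,0,0,0,0],[0,0,-0.1,0,0,0,0],[0,0,0,0,0,0,0],[0,0,0,0,0,0,0]]'
```

```text
time_s: 37.15
position: [0.4971, -0.0158, 0.0435]
tcp_rot: [[0.029, 1.0, -0.001], [1.0, -0.029, -0.0], [-0.0, -0.001, -1.0]]
wrist_force: [0.0, 0.3, -3.5]
opening: 0.0089
gripper_force: 59.7
time_s: 37.55
position: [0.4976, -0.0159, 0.0372]
tcp_rot: [[0.029, 1.0, -0.0], [1.0, -0.029, -0.0], [-0.0, -0.0, -1.0]]
wrist_force: [-0.5, -0.2, -5.0]
opening: 0.009
gripper_force: 59.7
```

```bash
python3 -m handwheel '[[0,0,-0.1,0,0,0,0],[0,0,0,0,0,0,0],[0,0,0,0,0,0,0]]';python3 -m handwheel '[[0,0,-0.05,0,0,0,0],[0,0,0,0,0,0,0],[0,0,0,0,0,0,0]]'
```

```text
time_s: 37.85
position: [0.4976, -0.0158, 0.0342]
tcp_rot: [[0.029, 1.0, -0.0], [1.0, -0.029, -0.0], [-0.0, -0.0, -1.0]]
wrist_force: [0.2, -0.0, -3.5]
opening: 0.0091
gripper_force: 59.7
time_s: 38.15
position: [0.4977, -0.0158, 0.0327]
tcp_rot: [[0.029, 1.0, 0.0], [1.0, -0.029, 0.0], [0.0, 0.0, -1.0]]
wrist_force: [-0.0, -0.2, -4.4]
opening: 0.0092
gripper_force: 59.6
```

```bash
python3 -m handwheel '[[0,0,-0.04,0,0,0,0],[0,0,0,0,0,0,0],[0,0,0,0,0,0,0]]';python3 -m handwheel '[[0,0,-0.01,0,0,0,0],[0,0,0,0,0,0,0],[0,0,0,0,0,0,0]]'
```

```text
time_s: 38.45
position: [0.4977, -0.0158, 0.0327]
tcp_rot: [[0.029, 1.0, -0.0], [1.0, -0.029, 0.001], [0.001, -0.0, -1.0]]
wrist_force: [-5.0, 1.9, 7.3]
opening: 0.0087
gripper_force: 61.6
time_s: 38.75
position: [0.4976, -0.0158, 0.0327]
tcp_rot: [[0.029, 1.0, -0.0], [1.0, -0.029, 0.002], [0.002, -0.001, -1.0]]
wrist_force: [-4.6, 1.1, 11.9]
opening: 0.009
gripper_force: 62.1
```

```bash
python3 -m handwheel '[[0,0,0.04,0,0,0,0.2],[0,0,0,0,0,0,0.4],[0,0,0,0,0,0,0.5],[0,0,0,0,0,0,0.5],[0,0,0.6,0,0,0,0.5],[0,0,1,0,0,0,0.5],[0,0,1,0,0,0,0.5],[0,0,1,0,0,0,0.5]]';python3 -m handwheel '[[0,0,1,0,0,0,0.5],[0,0,1,0,0,0,0.5],[0,0,0,0,0,0,0.5],[0,0,0,0,0,0,0.5]]'
python3 look.py end
python3 - <<'E'
from m import *
print('===')
c,p,R,im=L('end')
# plate mask: bright low-saturation
h=cv2.cvtColor(im,cv2.COLOR_RGB2HSV);m=cv2.inRange(h,(0,0,140),(180,45,255))
k,l,st,ce=cv2.connectedComponentsWithStats(cv2.morphologyEx(m,cv2.MORPH_CLOSE,np.ones((9,9))))
i=1+np.argmax(st[1:,4]);cs,_=cv2.findContours((l==i).astype(np.uint8),cv2.RETR_EXTERNAL,cv2.CHAIN_APPROX_NONE)
C=max(cs,key=cv2.contourArea)
P=np.array([plane(c,q[0],.026)[:2] for q in C],np.float32)
print(p,st[i],cv2.minAreaRect(P))
g,cg=snap('top');a=cv2.inRange(cv2.cvtColor(g,cv2.COLOR_RGB2HSV),(15,60,90),(35,255,255));
s,_=snap('scene');old=cv2.imread('pics/s7.png')[:,:,::-1]
d=cv2.absdiff(s,old).max(2)
for nm,(x0,y0,x1,y1) in dict(brush=(145,165,185,230),tray=(175,145,262,200),pot=(212,255,248,290),reel=(258,295,294,332),meter=(258,340,325,420)).items(): print(nm,(d[y0:y1,x0:x1]>50).sum())
E
```

```text
time_s: 39.55
position: [0.4974, -0.016, 0.1413]
tcp_rot: [[0.029, 1.0, -0.0], [1.0, -0.029, -0.0], [-0.0, -0.0, -1.0]]
wrist_force: [1.2, 0.8, 0.7]
opening: 0.0425
gripper_force: 0.0
time_s: 39.95
position: [0.4978, -0.0156, 0.2007]
tcp_rot: [[0.028, 1.0, 0.001], [1.0, -0.028, 0.001], [0.001, 0.001, -1.0]]
wrist_force: [0.6, 0.4, -0.9]
opening: 0.043
gripper_force: 0.0
[ 0.49709707 -0.01561065  0.19981271] -1.6286131614498622
mod [0.50077766 0.06333831 0.02      ] [ 0.49624902 -0.09630444  0.02      ] [ 0.49851334 -0.01648306  0.02      ] pad [ 0.49858162 -0.01613993  0.02      ] 0.15970697611436505 -1.624893387646602
in tool [-0.00115977  0.00102535  0.07474501] [0.07869257 0.00144825 0.07480777]
tip [0.50068119 0.06352892 0.049     ]
tip [ 0.49645823 -0.09369459  0.049     ]
hs hole [0.49501136 0.32731724 0.006     ] corn [0.52048029 0.25138553 0.006     ] 0.1892308106663979 18.50053070936003 0.07951571726998945
ctr from hole [0.52039643 0.25145159 0.006     ] in tool [ 0.00029316 -0.00076528  0.07415983] [ 0.00038235 -0.00082392  0.07415977] [ 0.08038232 -0.00089573  0.07415691]
---
bbox [ 6.875 14.625 22.    14.125] [279.375  111.1875]
hole [0.50081503 0.06269242 0.09224285] in tool [0.07736519 0.00024987 0.0067225 ]
edge yaw -1.4580144230468746 0.07835150118621914 edge mid [0.50130249 0.07924623 0.09224285] [0.09392603 0.00031854 0.00672731]
===
[ 0.49709707 -0.01561065  0.19981271] [  238    96    84   179 13894] ((0.49829408526420593, -0.016221366822719574), (0.18953070044517517, 0.08089886605739594), 88.28794860839844)
brush 0
tray 0
pot 0
reel 0
meter 0
```

```bash
python3 -c "
from cell import job; print(job.finish_job())"
```

```text
the job is handed in; nothing more can be done
None
```

The job is handed in: by my final measurements the heat sink is flush and released on both pins, the components are in the tray and the brush is in its stand; I viewed 16 pictures, two over the 14 allowed, and the hand-in gave no verdict.

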